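Hang the sample caddy on the keyed cleat panel

TASK

Hang the blue caddy on the cleat of the grey panel. With its bottom tilted out towards you, hook its steel rear strip over the cleat edge, find the place where the slot in the strip drops over the red key, then swing the bottom in so that the tongue locks under the lower bar; leave the caddy hanging upright, fully down and against the bar, and do not disturb the other things on the bench.

Things in the scene. Friction and masses are not known exactly. Their poses are not given: they have to be found in the camera images.
- caddy: open blue caddy (bin), about 0.28 kg, upright at the start. Origin: underside, mid-width, in the plane of its rear face; x to the rear (away from the bin), y left, z up. Bin at x -78 to 0 mm, 104 mm wide, side walls 44 mm, front wall 34 mm high. Rear plate 4 mm thick, 130 mm wide, 93 mm high, topped by the steel rear strip
- fin_grip (a point): grip point in the caddy's white fin, on the caddy at (-38, 0, 92) mm; axes as the caddy's. The fin is 10 mm thick in y, stands in the middle of the bin at x -58 to -18 mm and rises from the floor to z 112 mm: pinch it across y, from above or tilted
- strip_corner (a point): on the caddy at (0, 0, 90) mm: inner corner of the downward-open hook, where the strip's underside meets the plane of the rear face, in the middle of the slot. The slot, 16 mm wide at y = 0, cuts through the strip and the top 29 mm of the rear plate. When locked it is on the panel at x -52.5, z 156 mm, or 13 mm higher if the strip lies on the key
- strip_tip (a point): on the caddy at (20, 35, 70) mm: lower free edge of the steel rear strip, 35 mm to one side of the slot. The strip is a 4 mm plate 130 mm wide that slopes 45 degrees back and down from the top of the rear plate, 28 mm long
- tongue_end (a point): on the caddy at (20, 0, 5.5) mm: middle of the rear edge of its steel tongue, a plate z 3 to 8 mm, 90 mm wide, that sticks out 20 mm backwards at the foot. It passes the panel's lower bar only with the caddy's bottom tilted out over about 15 degrees; 25 is good, beyond 32 the strip does not go fully down. Locked, it lies 5 mm under the bar
- panel: fixed grey upright panel, 240 mm wide, 170 mm high, on feet. Origin: on the bench, mid-width, in its front face; x points into the panel (away from the robot), y left, z up. A lower bar of full width, z 79 to 89 mm, sticks out to x -52.5 mm. When the caddy hangs locked, its axes are parallel to the panel's, its origin at x -52.5, z 66 mm, and its rear plate rests on the bar's front
- cleat_edge (a point): middle of the cleat's rounded upper edge (centre of the 2.5 mm radius), on the panel at (-50, 0, 150) mm. The cleat is a 5 mm aluminium plate of full width, leaning 10 degrees to the front; behind it is an open trough 35 mm deep. A red key 10 mm wide stands 15 mm above the edge, up to 22 mm left or right of the middle: where is not reported; look or feel for it
- oil_bottle: bystander: small dropper bottle, 29 mm wide, 84 mm high; origin under its middle
- coverslip_box: bystander: flat white box 52 x 52 x 16 mm; origin under its middle
- timer: bystander: white timer 68 x 64 x 22 mm; origin under its middle
- specimen_cup_3: bystander: specimen cup with white lid, 56 mm wide, 60 mm high; origin under its middle
- marker_black: bystander: white marker pen with red cap, 135 mm long, 17 mm thick; origin under its middle
Mind the look-alikes: they are no part of the job. There is more than one size of the caddy; the one meant has the size given above.

How it is judged (in metres and radians):
On the way:
1. the caddy, its bottom tilted out by at least 7 degrees, is hooked behind the cleat with the slot dropped over the key (angle between the z axis of caddy and the z axis of panel, either way round above 0.12 rad and z of strip_corner in the frame of panel below 0.163 m and z of strip_tip in the frame of cleat_edge below -0.006 m and x of strip_tip in the frame of cleat_edge above 0 m and x of tongue_end in the frame of panel below -0.04 m and y of strip_corner in the frame of panel between -0.03 and 0.03 m), for 0.05 s.
At the end, for the whole second after the job is handed in: The caddy hangs at rest, released, upright and parallel to the panel within 0.06 rad, its strip corner within 30 mm of the panel's middle, 151 to 160 mm above the bench and 47 to 58 mm before the panel, the tongue's end under the bar (below 79 mm, less than 40 mm before the panel) (angle between caddy's own z axis and vertical below 0.06 rad and angle between the y axis of caddy and the y axis of panel, either way round below 0.06 rad and y of strip_corner in the frame of panel between -0.03 and 0.03 m and z of strip_corner in the frame of panel between 0.151 and 0.16 m and x of strip_corner in the frame of panel between -0.058 and -0.047 m and x of tongue_end in the frame of panel above -0.04 m and z of tongue_end in the frame of panel below 0.079 m and linear speed of caddy below 0.02 m/s and angular speed of caddy below 0.2 rad/s); the robot touches nothing.
It fails at once if a bottle, cup, box, timer or pen standing by is shifted by more than 30 mm (distance of any of oil_bottle, coverslip_box, timer, specimen_cup_3, marker_black from where it was at the start of the episode above 0.03 m).
It also fails if it takes over 48 s, if anything falls off the work surface, if the arm or the gripper's body presses on something with over 40 N, if the wrist force passes 120 N, or if a joint passes its speed limit or range.

ROBOT

A 6-joint arm with a two-finger parallel gripper is mounted at the origin on a cart in front of the work surface, level with it; the furniture and walls round the work are solid. World frame = base frame: x ahead of the robot, y to its left, z up, the work surface at z = 0. Lengths are in m, angles in degrees, forces in N, time in s.
With the tool pointing down it reaches from about 0.35 to 0.875 m from the base axis. Payload 4.2 kg.
Tool frame: the origin (TCP) lies between the finger pads; the fingertips stand 14 mm ahead of it and the grasp point (between the pads) lies 5 mm behind it; z points along the fingers, y is the line along which they close (so a half turn about z gives the same grasp; the last joint's range is limited). The gripper opens to 87 mm and grips with 3 to 60 N. Pads are 19 mm wide; open, the fingers measure 117 mm over their backs; the gripper's body (75 mm by 190 mm) begins 51 mm behind the grasp point.
Start: joints at [91.937, 22.042, 0.453, 0, -68.411, -14.817], TCP at [0.139, 0.609, 0.237] pointing down, gripper open.
Joint ranges: [-179.83, 179.83], [-69.29, 118.12], [-61.27, 80.66], [-181.25, 117.63], [-171.15, -9.14], [-177.46, 177.46]. Speed limits (degrees/s): [159.86, 159.86, 180, 180, 180, 180].

INTERFACE

Orientations are given as a 3x3 rotation matrix whose columns are the frame's x, y, z axes.
In Python, from station import * gives the robot as it stands. The module is installed in compiled form; this text tells all that it offers.
- The arm moves only by the tool play_rows, never from a script. Its argument "steps" is a list of rows, each an object of numbers: "ax", "ay", "az": the turn, a rotation vector about the tool's x, y, z in degrees; "dx", "dy", "dz": the shift along the tool's x, y, z in mm; "claw": the finger opening in mm, from 0 to 87. A call has 1 to 20 rows; each row shifts and turns the commanded pose from where the row before left it, along the tool's axes as they then stand; what a row does not reach is not made up. A row lasts 1/10 s, in which the tool goes at most 50 mm and 8.59 degrees, less where a joint would pass 70% of its speed; a pose out of reach is approached as far as the arm can. A call with a gripper value outside its range is refused whole. The fingers move at their own pace and stop on an object; the grip force is fixed at half the most. Time passes only in rows, so rows that do not move let the fingers close. It gives the time, the measured TCP pose, the force, the opening and the grip force at its end, in the units of the state.
- sense(): the state, without advancing time (a new reading comes with each control period).
- capture(name): name is "side" or "top" or "wrist"; returns a dict with "frame" (400x640x3 uint8, blue, green, red), "range_z" (400x640 float32, m along the optical axis (not along the pixel's ray), 0 where there is no reading), "fx", "fy", "cx", "cy" (pixels), "k1" (the pictures are not rectified: a ray, as slopes to the right and down, at radius r is drawn at 1 + k1 r^2 times it, then the intrinsics apply), "xyz" and "rotation" of the camera in the world. Camera axes: x right, y down, z forward; pixel columns grow to the right and rows downward; lengths in m; the calibration is good to about 2 mm. A picture is of the moment at which its call begins.
- finish_job(): hands the job in; it is judged then, once.
The state is a dict: "time_s": time; "joints": joint angles; "joint_velocities": joint speeds; "effort": joint torques, N m; "tcp_pos": TCP position; "ee_rot": TCP orientation; "wrist_force": force on the tool from outside, world axes, zero at the start; "moment": the same for the moment, N m; "gripper_width": opening from 0.0 (shut) to 1.0 (fully open); "gripper_force": force on a finger pad.
Only numpy, scipy, OpenCV 4.12 (cv2) and the standard library are available. Lean on these libraries where they do the work, as an engineer would, in place of code of your own. Each camera call takes 0.05 s, during which the arm holds its last target. There are 200 camera calls.

## Working session

There is one attempt and no reset: what is moved stays moved. The work goes in short steps, Python scripts to look and compute and a tool call to move; the robot and the scene stay as the last step left them, time stands still between calls to the robot, and variables do not carry over. Pictures are saved under pics/ and viewed, at most 10 in all, crops included, and the job is handed in when it is done.

Besides the shell and the picture viewer there is one more tool, called after ">>>" as name(argument=value, ...) on one line, values as JSON. play_rows: Moves the arm, as the interface text tells. Its arguments: {"type":"object","properties":{"steps":{"type":"array"}},"required":["steps"]}

```bash
mkdir -p pics
cat > h.py <<'E'
from station import *
import numpy as np, cv2
def snap(n):
    c=capture(n); np.savez('%s.npz'%n,**c); return c
def load(n):
    d=np.load('%s.npz'%n); return {k:d[k] for k in d.files}
def rays(c,uv):
    uv=np.asarray(uv,float).reshape(-1,2)
    K=np.array([[c['fx'],0,c['cx']],[0,c['fy'],c['cy']],[0,0,1]],float)
    s=cv2.undistortPoints(uv.reshape(-1,1,2),K,np.array([float(c['k1']),0,0,0])).reshape(-1,2)
    return np.c_[s,np.ones(len(s))]
def pts(c,uv,z=None):
    """world points from depth (z None) or on plane z"""
    uv=np.asarray(uv,float).reshape(-1,2); r=rays(c,uv)
    R=np.array(c['rotation']).reshape(3,3); t=np.array(c['xyz'])
    d=r@R.T
    if z is None: s=c['range_z'][uv[:,1].round().astype(int),uv[:,0].round().astype(int)]
    else: s=(z-t[2])/d[:,2]
    return t+d*s[:,None]
def cloud(c):
    h,w=c['range_z'].shape; u,v=np.meshgrid(np.arange(w),np.arange(h))
    return pts(c,np.c_[u.ravel(),v.ravel()]).reshape(h,w,3)
E
python3 - <<'E'
from h import *
s=sense(); print(s['time_s'],s['tcp_pos'],s['ee_rot'])
ims=[]
for n in('side','top'):
    c=snap(n); print(n,c['xyz'],c['rotation'],c['fx'],c['cx'],c['cy'],c['k1']); cv2.imwrite('pics/%s0.png'%n,c['frame'])
E
```

```text
0.0 [0.13916939 0.60872007 0.23544794] [[ 9.74797468e-01 -2.23091334e-01 -3.92119460e-04]
 [-2.23091653e-01 -9.74795015e-01 -2.18919554e-03]
 [ 1.06154459e-04  2.22150085e-03 -9.99997527e-01]]
side [ 0.4240094  -1.1235005   0.76162644] [[ 9.89094622e-01 -7.12203106e-02  1.28916623e-01]
 [-1.47280291e-01 -4.81776233e-01  8.63828790e-01]
 [ 5.86810447e-04 -8.73395288e-01 -4.87011629e-01]] 462.40655642352914 318.74748110880597 197.7400079771035 -0.13698712960346907
top [0.37723203 0.05251464 1.13635385] [[-0.08687229 -0.97473545  0.20577659]
 [-0.99620886  0.08404529 -0.02245646]
 [ 0.00459455 -0.20694731 -0.9783413 ]] 372.9301813727981 313.5004411314485 197.31289474403076 0.028866268358525016
```

View pics/side0.png

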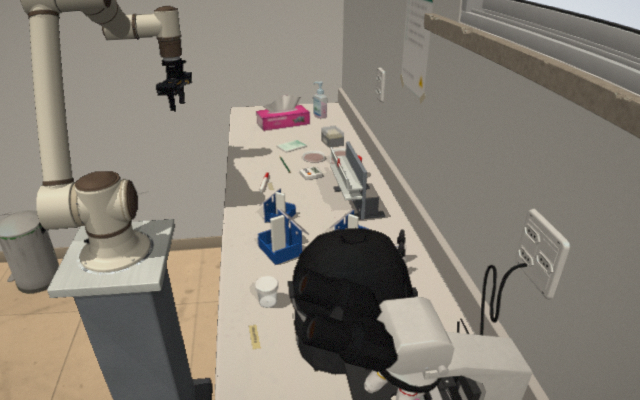

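View pics/top0.png

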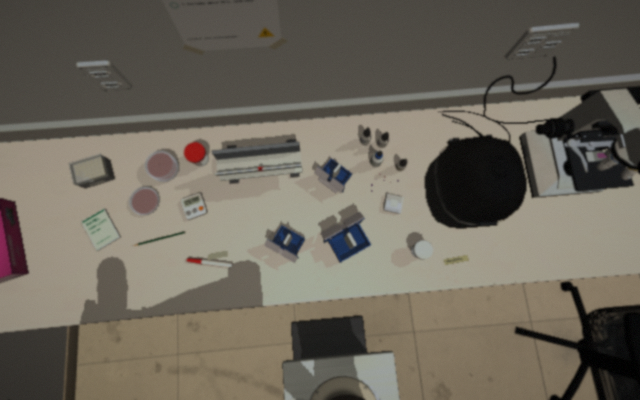

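Top view: three caddies, at pixels (333,173), (288,240) and (347,235). The panel is at (258,157), with the red key near (261,167). The marker (208,262), timer (193,205), cup (421,248) and box (393,203) stand around them. Next I'll measure the caddy sizes.

Run:
```python
from h import *
c=load('top'); P=cloud(c); f=c['frame']; hsv=cv2.cvtColor(f,cv2.COLOR_BGR2HSV)
m=cv2.inRange(hsv,(100,100,40),(125,255,255)); m[:, :230]=0; m[:,420:]=0
n,l,st,ce=cv2.connectedComponentsWithStats(cv2.morphologyEx(m,cv2.MORPH_CLOSE,np.ones((7,7))))
for i in range(1,n):
    if st[i,4]<60: continue
    q=P[l==i]; print('blue',ce[i],st[i,4],q.mean(0).round(3),np.percentile(q[:,2],[2,50,98]).round(3)); 
    r=cv2.minAreaRect((q[:,:2]*1000).astype(np.float32)); print(r)
    x,y,w,h=st[i,:4]; S=P[max(0,y-25):y+h+25,max(0,x-25):x+w+25].reshape(-1,3); S=S[np.hypot(*(S[:,:2]-q.mean(0)[:2]).T)<.11]
    print('  all z hist',np.histogram(S[:,2],np.arange(0,.2,.01))[0])
    for a,b in((.08,.099),(.102,.2)):
        t=S[(S[:,2]>a)&(S[:,2]<b)]
        if len(t)>8: print('  z',a,b,len(t),t.mean(0).round(3),cv2.minAreaRect((t[:,:2]*1000).astype(np.float32)))
# panel
S=P[130:190,205:310].reshape(-1,3); print('panel hist',np.histogram(S[:,2],np.arange(0,.2,.01))[0])
for a,b in((.14,.16),(.16,.18),(.06,.1)):
    t=S[(S[:,2]>a)&(S[:,2]<b)]
    if len(t)>4: print(a,b,t.mean(0).round(3),cv2.minAreaRect((t[:,:2]*1000).astype(np.float32)))
cv2.imwrite('pics/crop.png',cv2.resize(f[125:275,200:400],None,fx=4,fy=4,interpolation=cv2.INTER_CUBIC))
```

```text
blue [336.40645161 172.12258065] 310 [ 0.686 -0.051  0.018] [-0.     0.006  0.087]
((679.3783569335938, -46.947288513183594), (77.35891723632812, 59.41453170776367), 48.37702178955078)
  all z hist [2161   46   47   44   10   46  119   99   32    4    0    3    0    1
    1    1    0    0    0]
  z 0.08 0.099 36 [ 0.679 -0.029  0.087] ((678.3705444335938, 0.23374557495117188), (21.34840965270996, 115.9940185546875), 1.3183705806732178)
blue [348.29517241 242.14206897] 725 [ 0.468 -0.065  0.013] [0.001 0.006 0.056]
((447.6047668457031, -21.367454528808594), (72.02322387695312, 192.5220947265625), 24.241226196289062)
  all z hist [2490   47   35   77   94   21   17  101  141  162   14   47    0    0
    0    0    0    0    0]
  z 0.08 0.099 302 [ 0.505 -0.046  0.09 ] ((485.1129150390625, -55.661460876464844), (73.33821868896484, 129.3304901123047), 23.048599243164062)
  z 0.102 0.2 58 [ 0.467 -0.064  0.112] ((466.73858642578125, -64.3897933959961), (38.45619583129883, 10.445853233337402), 23.715200424194336)
blue [288.22687225 239.60792952] 454 [0.49  0.113 0.017] [-0.     0.005  0.089
[... 152 characters left out ...]
3  115   43   14    0    0    0    0
    0    0    0    0    0]
  z 0.08 0.099 57 [0.486 0.068 0.088] ((485.86102294921875, 64.67389678955078), (119.57178497314453, 24.78139877319336), 89.26737213134766)
panel hist [2158   44    9    4    8    1   20    4  269  163    0  957  263  134
  165  254  249  206    0]
0.14 0.16 [0.702 0.175 0.151] ((700.1705322265625, 174.90931701660156), (55.77449035644531, 236.8405303955078), 1.2974708080291748)
0.16 0.18 [0.729 0.175 0.169] ((705.4428100585938, 174.992431640625), (65.54573822021484, 238.2087860107422), 1.4878907203674316)
0.06 0.1 [0.685 0.179 0.088] ((727.3955078125, 198.37744140625), (112.56629180908203, 283.1573791503906), 1.9802247285842896)
```

View pics/crop.png

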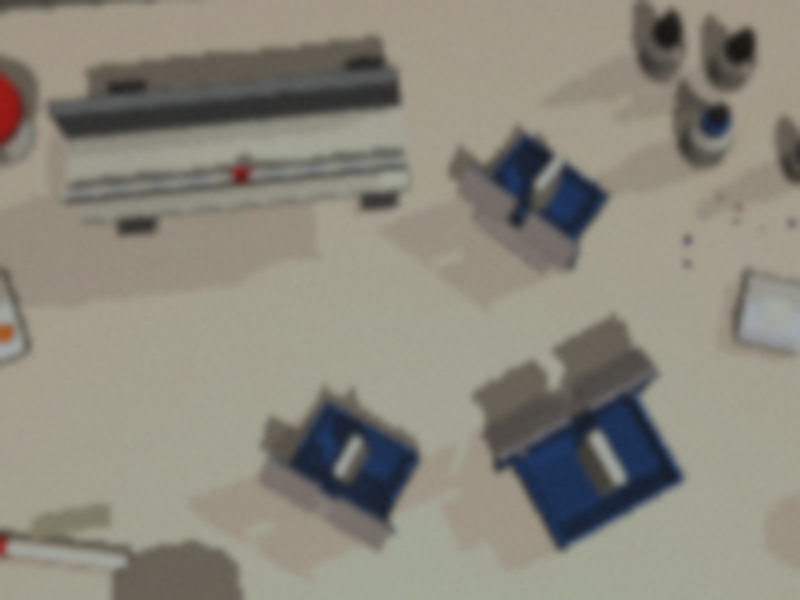

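The one meant is at (347,235). Its fin top is at z 112 mm and its strip 129 mm wide, as described, while (288,240) and (333,173) are smaller (strip under 120 mm, fin about 90 mm). The crop confirms it: largest bin, upright, slot visible. Next come the precise poses of the caddy, panel and key.

```bash
cat >> h.py <<'E'
from scipy.spatial.transform import Rotation as Ro
def caddyR(yaw,tilt):  # tilt>0: bottom out (towards -x)
    return (Ro.from_euler('z',yaw,degrees=True)*Ro.from_euler('y',tilt,degrees=True)).as_matrix()
def toolR(yaw,t): # tool leaning: z=(sin t,0,-cos t)
    s,c=np.sin(np.radians(t)),np.cos(np.radians(t))
    return Ro.from_euler('z',yaw,degrees=True).as_matrix()@np.array([[c,0,s],[0,-1,0],[s,0,-c]])
def delta(R0,p0,R1,p1):
    print('rotvec',Ro.from_matrix(R0.T@R1).as_rotvec(degrees=True).round(2),'shift in R0',(1e3*R0.T@(p1-p0)).round(1),'in R1',(1e3*R1.T@(p1-p0)).round(1))
E
python3 - <<'E'
from h import *
c=load('top'); P=cloud(c); f=c['frame']; hsv=cv2.cvtColor(f,cv2.COLOR_BGR2HSV)
# fin top & strip top of caddy
S=P[195:270,310:375].reshape(-1,3)
fin=S[(S[:,2]>.106)&(S[:,2]<.118)]; print('fin',cv2.minAreaRect((fin[:,:2]*1000).astype(np.float32)),fin[:,2].mean())
st=S[(S[:,2]>.06)&(S[:,2]<.1)&(S[:,0]>.475)]; print('strip',cv2.minAreaRect((st[:,:2]*1000).astype(np.float32)))
# key
m=cv2.inRange(hsv,(0,120,60),(8,255,255))|cv2.inRange(hsv,(172,120,60),(180,255,255))
m[:,:240]=0;m[:,290:]=0;m[:140]=0;m[185:]=0
v,u=np.nonzero(m); print('key px',np.c_[u,v].mean(0),len(u),pts(c,np.c_[u,v],.162).mean(0).round(4),P[v,u].round(3).tolist())
# panel board
S=P[130:190,205:310].reshape(-1,3)
for a,b in((.166,.175),(.146,.157)):
    t=S[(S[:,2]>a)&(S[:,2]<b)]; 
    if a<.16: t=t[(t[:,0]<.69)]
    k=np.polyfit(t[:,1],t[:,0],1); print(a,np.degrees(np.arctan(-k[0])),'x at y.175',np.polyval(k,.175),'y range',np.percentile(t[:,1],[0,1,99,100]),'xres',np.percentile(t[:,0]-np.polyval(k,t[:,1]),[0,5,50,95,100]).round(4),len(t),t[:,2].mean())
E
```

```text
fin ((467.190185546875, -64.19143676757812), (37.46980285644531, 10.445853233337402), 23.715200424194336) 0.11241404179933215
strip ((499.92828369140625, -49.29521179199219), (49.08604049682617, 129.4846649169922), 23.7669620513916)
key px [259.5 167.8] 10 [0.6763 0.1689 0.162 ] [[0.678, 0.173, 0.165], [0.676, 0.169, 0.169], [0.677, 0.167, 0.165], [0.677, 0.164, 0.165], [0.674, 0.172, 0.17], [0.675, 0.17, 0.163], [0.675, 0.167, 0.165], [0.674, 0.164, 0.166], [0.673, 0.17, 0.163], [0.673, 0.168, 0.161]]
0.166 1.323866171314237 x at y.175 0.7309698502952221 y range [0.05661095 0.05927364 0.29072442 0.2935316 ] xres [-0.0575 -0.0048  0.0002  0.0061  0.0074] 377 0.17013252031089757
0.146 1.2881548351261518 x at y.175 0.6757872582725888 y range [0.05603414 0.05800182 0.28963173 0.2918958 ] xres [-0.0035 -0.0023 -0.0002  0.0025  0.0061] 171 0.1520676610826455
```

Run:
```python
from h import *
s=sense(); R0=np.array(s['ee_rot']); p0=np.array(s['tcp_pos'])
R1=toolR(23.7,20); g=np.array([.467,-.064,.092])
pg=g+.005*R1[:,2]; pre=pg-.09*R1[:,2]
print(pg,pre); delta(R0,p0,R1,pre)
```

```text
[ 0.46856588 -0.06331263  0.08730154] [ 0.44038012 -0.07568531  0.17187387]
rotvec [  6.5   19.34 -36.19] shift in R0 [446.3 599.9  64.9] in R1 [-21.1 747.8  60.1]
```

>>> play_rows(steps=[{"dx": 24.8, "dy": 33.3, "claw": 50}, {"dx": 24.8, "dy": 33.3, "claw": 50}, {"dx": 24.8, "dy": 33.3, "claw": 50}, {"dx": 24.8, "dy": 33.3, "claw": 50}, {"dx": 24.8, "dy": 33.3, "claw": 50}, {"dx": 24.8, "dy": 33.3, "claw": 50}, {"dx": 24.8, "dy": 33.3, "claw": 50}, {"dx": 24.8, "dy": 33.3, "claw": 50}, {"dx": 24.8, "dy": 33.3, "claw": 50}, {"dx": 24.8, "dy": 33.3, "claw": 50}, {"dx": 24.8, "dy": 33.3, "claw": 50}, {"dx": 24.8, "dy": 33.3, "claw": 50}, {"dx": 24.8, "dy": 33.3, "claw": 50}, {"dx": 24.8, "dy": 33.3, "claw": 50}, {"dx": 24.8, "dy": 33.3, "claw": 50}, {"dx": 24.8, "dy": 33.3, "claw": 50}, {"dx": 24.8, "dy": 33.3, "claw": 50}, {"dx": 24.8, "dy": 33.3, "claw": 50}])

```text
invalid input at $.steps[0]: expected keys ax, ay, az, dx, dy, dz, claw
```

>>> play_rows(steps=[{"ax": 1.1, "ay": 3.2, "az": -6, "claw": 50}, {"ax": 1.1, "ay": 3.2, "az": -6, "claw": 50}, {"ax": 1.1, "ay": 3.2, "az": -6, "claw": 50}, {"ax": 1.1, "ay": 3.2, "az": -6, "claw": 50}, {"ax": 1.1, "ay": 3.2, "az": -6, "claw": 50}, {"ax": 1.1, "ay": 3.2, "az": -6, "claw": 50}, {"claw": 50}, {"claw": 50}])

```text
invalid input at $.steps[0]: expected keys ax, ay, az, dx, dy, dz, claw
```

Run:
```python
from h import *
c=snap('wrist'); cv2.imwrite('pics/w1.png',c['frame']); s=sense(); R0=np.array(s['ee_rot']); p0=np.array(s['tcp_pos'])
print(s['time_s'],p0,s['joints'],s['wrist_force'])
R1=toolR(23.7,20); g=np.array([.467,-.064,.092]); pg=g+.005*R1[:,2]
delta(R0,p0,R1,pg)
P=cloud(c); q=P.reshape(-1,3); b=(q[:,2]>.108)&(q[:,2]<.118)&(np.hypot(q[:,0]-.467,q[:,1]+.064)<.05)
t=q[b]; print(b.sum(),cv2.minAreaRect((t[:,:2]*1000).astype(np.float32)) if b.sum()>5 else '')
b=(q[:,2]>.086)&(q[:,2]<.098)&(np.hypot(q[:,0]-.505,q[:,1]+.046)<.09);t=q[b]; print(b.sum(),cv2.minAreaRect((t[:,:2]*1000).astype(np.float32)) if b.sum()>5 else '')
```

```text
0.15 [0.13920983 0.60886147 0.23572357] [ 9.19373382e+01  2.20800987e+01  3.97881114e-01 -1.81750055e-02
 -6.84113882e+01 -1.48165097e+01] [ 0.45493328 -0.21691394  0.68269243]
rotvec [  6.48  19.34 -36.19] shift in R0 [470.9 581.6 149.4] in R1 [-21.3 747.9 150.2]
0 
0
```

View pics/w1.png

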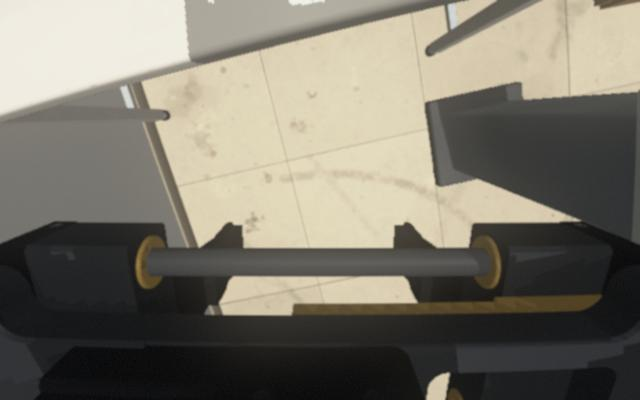

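The arm has not moved: every row needs all seven keys. The wrist picture shows only the fingers and the floor.

>>> play_rows(steps=[{"ax": 0, "ay": 0, "az": 0, "dx": 24.8, "dy": 33.3, "dz": 0, "claw": 50}, {"ax": 0, "ay": 0, "az": 0, "dx": 24.8, "dy": 33.3, "dz": 0, "claw": 50}, {"ax": 0, "ay": 0, "az": 0, "dx": 24.8, "dy": 33.3, "dz": 0, "claw": 50}, {"ax": 0, "ay": 0, "az": 0, "dx": 24.8, "dy": 33.3, "dz": 0, "claw": 50}, {"ax": 0, "ay": 0, "az": 0, "dx": 24.8, "dy": 33.3, "dz": 0, "claw": 50}, {"ax": 0, "ay": 0, "az": 0, "dx": 24.8, "dy": 33.3, "dz": 0, "claw": 50}, {"ax": 0, "ay": 0, "az": 0, "dx": 24.8, "dy": 33.3, "dz": 0, "claw": 50}, {"ax": 0, "ay": 0, "az": 0, "dx": 24.8, "dy": 33.3, "dz": 0, "claw": 50}, {"ax": 0, "ay": 0, "az": 0, "dx": 24.8, "dy": 33.3, "dz": 0, "claw": 50}, {"ax": 0, "ay": 0, "az": 0, "dx": 24.8, "dy": 33.3, "dz": 0, "claw": 50}, {"ax": 0, "ay": 0, "az": 0, "dx": 24.8, "dy": 33.3, "dz": 0, "claw": 50}, {"ax": 0, "ay": 0, "az": 0, "dx": 24.8, "dy": 33.3, "dz": 0, "claw": 50}, {"ax": 0, "ay": 0, "az": 0, "dx": 24.8, "dy": 33.3, "dz": 0, "claw": 50}, {"ax": 0, "ay": 0, "az": 0, "dx": 24.8, "dy": 33.3, "dz": 0, "claw": 50}, {"ax": 0, "ay": 0, "az": 0, "dx": 24.8, "dy": 33.3, "dz": 0, "claw": 50}, {"ax": 0, "ay": 0, "az": 0, "dx": 24.8, "dy": 33.3, "dz": 0, "claw": 50}, {"ax": 0, "ay": 0, "az": 0, "dx": 24.8, "dy": 33.3, "dz": 0, "claw": 50}, {"ax": 0, "ay": 0, "az": 0, "dx": 24.8, "dy": 33.3, "dz": 0, "claw": 50}])

```text
time_s: 1.95
tcp_pos: [0.4411, -0.0764, 0.2366]
ee_rot: [[0.975, -0.223, 0.0], [-0.223, -0.975, 0.0], [0.0, -0.0, -1.0]]
wrist_force: [0.3, 1.0, 0.1]
gripper_width: 0.576
gripper_force: 0.0
```

>>> play_rows(steps=[{"ax": 1.1, "ay": 3.2, "az": -6, "dx": 0, "dy": 0, "dz": 0, "claw": 50}, {"ax": 1.1, "ay": 3.2, "az": -6, "dx": 0, "dy": 0, "dz": 0, "claw": 50}, {"ax": 1.1, "ay": 3.2, "az": -6, "dx": 0, "dy": 0, "dz": 0, "claw": 50}, {"ax": 1.1, "ay": 3.2, "az": -6, "dx": 0, "dy": 0, "dz": 0, "claw": 50}, {"ax": 1.1, "ay": 3.2, "az": -6, "dx": 0, "dy": 0, "dz": 0, "claw": 50}, {"ax": 1.1, "ay": 3.2, "az": -6, "dx": 0, "dy": 0, "dz": 0, "claw": 50}, {"ax": 0, "ay": 0, "az": 0, "dx": 0, "dy": 0, "dz": 0, "claw": 50}, {"ax": 0, "ay": 0, "az": 0, "dx": 0, "dy": 0, "dz": 0, "claw": 50}])

```text
time_s: 2.75
tcp_pos: [0.4408, -0.0749, 0.2367]
ee_rot: [[0.864, 0.397, 0.311], [0.372, -0.918, 0.139], [0.341, -0.005, -0.94]]
wrist_force: [-0.1, 0.2, -0.1]
gripper_width: 0.572
gripper_force: 0.0
```

Run:
```python
from h import *
c=snap('wrist'); cv2.imwrite('pics/w1.png',c['frame']); s=sense(); R0=np.array(s['ee_rot']); p0=np.array(s['tcp_pos'])
print(s['time_s'],p0,s['joints'],s['wrist_force'])
R1=toolR(23.7,20); g=np.array([.467,-.064,.092]); pg=g+.005*R1[:,2]
delta(R0,p0,R1,pg)
P=cloud(c); q=P.reshape(-1,3); b=(q[:,2]>.108)&(q[:,2]<.118)&(np.hypot(q[:,0]-.467,q[:,1]+.064)<.05)
t=q[b]; print(b.sum(),cv2.minAreaRect((t[:,:2]*1000).astype(np.float32)) if b.sum()>5 else '')
b=(q[:,2]>.086)&(q[:,2]<.098)&(np.hypot(q[:,0]-.505,q[:,1]+.046)<.09);t=q[b]; print(b.sum(),cv2.minAreaRect((t[:,:2]*1000).astype(np.float32)) if b.sum()>5 else '')
```

```text
2.8 [ 0.44104382 -0.07466332  0.23667074] [  7.14529034  -3.22018332 -30.38055342  -8.25884316 -44.03129268
 111.23279364] [0.7007624  0.27444397 0.38733757]
rotvec [-0.17  0.08 -0.34] shift in R0 [-22.9   1.2 150.6] in R1 [-23.1   0.7 150.5]
403 ((468.8209228515625, -61.923152923583984), (38.70000457763672, 8.730683326721191), 23.3789005279541)
1444 ((506.5018615722656, -45.82195281982422), (14.846394538879395, 129.30880737304688), 23.96048355102539)
```

>>> play_rows(steps=[{"ax": 0, "ay": 0, "az": -0.3, "dx": -11, "dy": 0, "dz": 20, "claw": 50}, {"ax": 0, "ay": 0, "az": 0, "dx": -11, "dy": 0.2, "dz": 31, "claw": 50}, {"ax": 0, "ay": 0, "az": 0, "dx": 0, "dy": 0, "dz": 30, "claw": 50}, {"ax": 0, "ay": 0, "az": 0, "dx": 0, "dy": 0, "dz": 30, "claw": 50}, {"ax": 0, "ay": 0, "az": 0, "dx": 0, "dy": 0, "dz": 25, "claw": 50}, {"ax": 0, "ay": 0, "az": 0, "dx": 0, "dy": 0, "dz": 15, "claw": 50}, {"ax": 0, "ay": 0, "az": 0, "dx": 0, "dy": 0, "dz": 0, "claw": 0}, {"ax": 0, "ay": 0, "az": 0, "dx": 0, "dy": 0, "dz": 0, "claw": 0}, {"ax": 0, "ay": 0, "az": 0, "dx": 0, "dy": 0, "dz": 0, "claw": 0}, {"ax": 0, "ay": 0, "az": 0, "dx": 0, "dy": 0, "dz": 0, "claw": 0}, {"ax": 0, "ay": 0, "az": 0, "dx": 0, "dy": 0, "dz": 0, "claw": 0}, {"ax": 0, "ay": 0, "az": 0, "dx": 0, "dy": 0, "dz": 0, "claw": 0}])

```text
time_s: 4.0
tcp_pos: [0.4693, -0.062, 0.0878]
ee_rot: [[0.86, 0.404, 0.313], [0.379, -0.915, 0.14], [0.343, -0.002, -0.939]]
wrist_force: [-0.7, -1.3, 2.1]
gripper_width: 0.111
gripper_force: 3.1
```

>>> play_rows(steps=[{"ax": 0, "ay": 0, "az": 0, "dx": 0, "dy": 0, "dz": 0, "claw": 0}, {"ax": 0, "ay": 0, "az": 0, "dx": 3, "dy": 0, "dz": -9, "claw": 0}, {"ax": 0, "ay": 0, "az": 0, "dx": 8, "dy": 0, "dz": -22, "claw": 0}, {"ax": 0, "ay": 0, "az": 0, "dx": 11, "dy": 0, "dz": -30, "claw": 0}, {"ax": 0, "ay": 0, "az": 0, "dx": 11, "dy": 0, "dz": -30, "claw": 0}, {"ax": 0, "ay": 0, "az": 0, "dx": 11, "dy": 0, "dz": -30, "claw": 0}, {"ax": 0, "ay": 0, "az": 0, "dx": 11, "dy": 0, "dz": -30, "claw": 0}, {"ax": 0, "ay": 0, "az": 0, "dx": 0, "dy": 0, "dz": 0, "claw": 0}])

```text
time_s: 4.8
tcp_pos: [0.4712, -0.0623, 0.2528]
ee_rot: [[0.857, 0.404, 0.32], [0.379, -0.915, 0.14], [0.35, 0.001, -0.937]]
wrist_force: [1.1, 0.1, -3.4]
gripper_width: 0.111
gripper_force: 30.0
```

Run:
```python
from h import *
s=sense(); R0=np.array(s['ee_rot']); p0=np.array(s['tcp_pos']); print(s['time_s'],p0,s['gripper_width'],s['gripper_force'],s['wrist_force'])
R1=toolR(1.3,-5); Rp=Ro.from_euler('z',1.3,degrees=True).as_matrix(); O=np.array([.726,.175,0])
corner=O+Rp@np.array([-.0485,-.0055,.237]); Rc=caddyR(1.3,25)
tcp=corner+Rc@np.array([-.038,0,.002])+.005*R1[:,2]; print(tcp)
delta(R0,p0,R1,tcp)
```

```text
4.8 [ 0.4711989  -0.06226723  0.25277548] 0.11138703944822652 29.999309023842216 [ 1.114398    0.05800488 -3.36027905]
[0.64361578 0.16762902 0.24989114]
rotvec [ -3.   -25.14  22.53] shift in R0 [ 233.9 -140.6   90.2] in R1 [ 177.2 -225.9  -12.6]
```

>>> play_rows(steps=[{"ax": -0.4, "ay": -3.1, "az": 2.8, "dx": 0, "dy": 0, "dz": 0, "claw": 0}, {"ax": -0.4, "ay": -3.1, "az": 2.8, "dx": 0, "dy": 0, "dz": 0, "claw": 0}, {"ax": -0.4, "ay": -3.1, "az": 2.8, "dx": 0, "dy": 0, "dz": 0, "claw": 0}, {"ax": -0.4, "ay": -3.1, "az": 2.8, "dx": 0, "dy": 0, "dz": 0, "claw": 0}, {"ax": -0.4, "ay": -3.1, "az": 2.8, "dx": 0, "dy": 0, "dz": 0, "claw": 0}, {"ax": -0.4, "ay": -3.1, "az": 2.8, "dx": 0, "dy": 0, "dz": 0, "claw": 0}, {"ax": -0.4, "ay": -3.1, "az": 2.8, "dx": 0, "dy": 0, "dz": 0, "claw": 0}, {"ax": -0.4, "ay": -3.1, "az": 2.8, "dx": 0, "dy": 0, "dz": 0, "claw": 0}, {"ax": 0, "ay": 0, "az": 0, "dx": 0, "dy": 0, "dz": 0, "claw": 0}, {"ax": 0, "ay": 0, "az": 0, "dx": 14, "dy": -18, "dz": -1, "claw": 0}, {"ax": 0, "ay": 0, "az": 0, "dx": 20, "dy": -26, "dz": -1.5, "claw": 0}, {"ax": 0, "ay": 0, "az": 0, "dx": 20, "dy": -26, "dz": -1.5, "claw": 0}, {"ax": 0, "ay": 0, "az": 0, "dx": 20, "dy": -26, "dz": -1.5, "claw": 0}, {"ax": 0, "ay": 0, "az": 0, "dx": 20, "dy": -26, "dz": -1.5, "claw": 0}, {"ax": 0, "ay": 0, "az": 0, "dx": 20, "dy": -26, "dz": -1.5, "claw": 0}, {"ax": 0, "ay": 0, "az": 0, "dx": 20, "dy": -26, "dz": -1.5, "claw": 0}, {"ax": 0, "ay": 0, "az": 0, "dx": 20, "dy": -26, "dz": -1.5, "claw": 0}, {"ax": 0, "ay": 0, "az": 0, "dx": 15, "dy": -18, "dz": -1, "claw": 0}, {"ax": 0, "ay": 0, "az": 0, "dx": 8, "dy": -8, "dz": -1, "claw": 0}, {"ax": 0, "ay": 0, "az": 0, "dx": 0, "dy": 0, "dz": 0, "claw": 0}])

```text
time_s: 6.8
tcp_pos: [0.6412, 0.1687, 0.2432]
ee_rot: [[0.995, 0.025, -0.092], [0.025, -1.0, -0.005], [-0.092, 0.002, -0.996]]
wrist_force: [-0.5, -0.2, -3.1]
gripper_width: 0.11
gripper_force: 30.0
```

Run:
```python
from h import *
s=sense(); R0=np.array(s['ee_rot']); p0=np.array(s['tcp_pos']); print(s['time_s'],p0,s['gripper_width'],s['wrist_force'],s['joints'])
R1=toolR(1.3,-5); delta(R0,p0,R1,np.array([0.64361578,0.16762902,0.24989114]))
ims=[]
for n in('side','top','wrist'):
    c=snap(n); ims.append(c['frame'])
a=cv2.resize(ims[0][110:260,270:430],(640,600),interpolation=cv2.INTER_CUBIC)
cv2.imwrite('pics/s2.png',a)
cv2.imwrite('pics/w2.png',ims[2])
```

```text
6.8 [0.64124266 0.16866759 0.24317629] 0.11000732509454832 [-0.5074174  -0.18264267 -3.08461726] [ 27.67568468  28.24705686  12.02643132  -2.24160973 -78.57660889
  64.29973719]
rotvec [0.16 0.27 0.13] shift in R0 [ 1.7  1.1 -6.9] in R1 [ 1.8  1.1 -6.9]
```

View pics/s2.png

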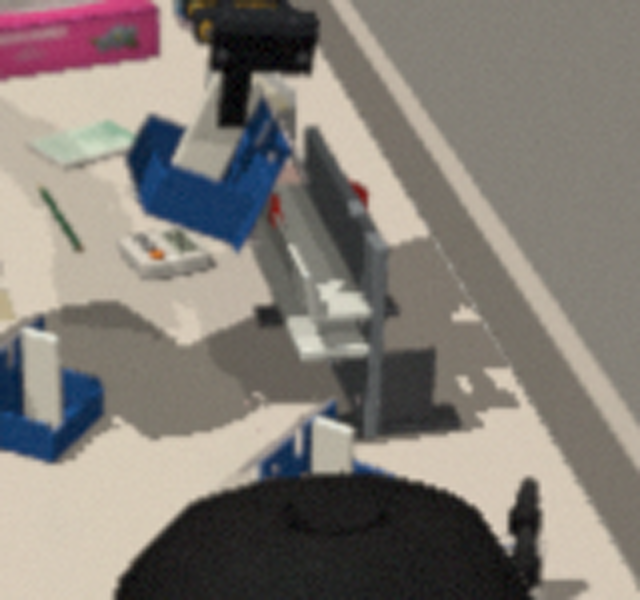

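View pics/w2.png

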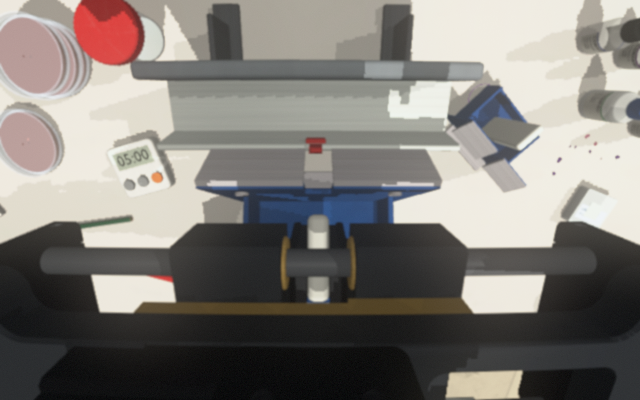

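Side crop: the caddy is held tilted with its bottom out, strip above the cleat. Wrist view: slot at about (318,175), red key at (316,145), so they are nearly aligned. Next I'll measure tilt and lateral offset from the wrist depth.

Run:
```python
from h import *
c=load('wrist'); P=cloud(c); f=c['frame']; hsv=cv2.cvtColor(f,cv2.COLOR_BGR2HSV); Rp=Ro.from_euler('z',1.3,degrees=True).as_matrix(); O=np.array([.726,.175,0])
Q=(P-O)@Rp
m=cv2.inRange(hsv,(0,120,40),(10,255,255))|cv2.inRange(hsv,(170,120,40),(180,255,255)); m[:,:290]=0;m[:,340:]=0;m[:125]=0;m[160:]=0
v,u=np.nonzero(m); print('key px',u.min(),u.max(),v.min(),v.max())
for r in range(v.min(),v.max()+1): 
    uu=u[v==r]; 
    if len(uu): print(r,uu.min(),uu.max(),Q[r,uu].mean(0).round(4),((pts(c,[[uu.min(),r],[uu.max(),r]],.165)-O)@Rp)[:,1].round(4))
# strip cross-section at columns either side
for col in (240,400):
    print(col,[Q[r,col].round(3).tolist() for r in range(140,196,4)])
# slot: depth along rows
for r in (160,168,176,182): print(r,[(x,round(float(Q[r,x,1]),4),round(float(Q[r,x,2]),3)) for x in range(296,342,2)])
# edge of cleat
for col in (200,440): print(col,[(r,Q[r,col].round(3).tolist()) for r in range(128,156,2)])
```

```text
key px 306 324 139 152
139 307 324 [-0.0417 -0.0033  0.1489] [ 0.0028 -0.0096]
140 306 324 [-0.0404 -0.0028  0.1616] [ 0.0035 -0.0096]
141 306 324 [-0.0433 -0.0029  0.1492] [ 0.0036 -0.0096]
142 307 324 [-0.044  -0.0033  0.1494] [ 0.0028 -0.0096]
143 311 320 [-0.0449 -0.0033  0.1491] [-0.0001 -0.0067]
144 311 319 [-0.045  -0.0019  0.1524] [-0.0001 -0.006 ]
145 311 319 [-0.0451 -0.003   0.1564] [-0.0001 -0.006 ]
146 311 320 [-0.0451 -0.0034  0.1605] [-0.0001 -0.0067]
147 310 320 [-0.0451 -0.003   0.1642] [ 0.0007 -0.0067]
148 310 320 [-0.0457 -0.003   0.1649] [ 0.0007 -0.0067]
149 310 320 [-0.0464 -0.003   0.1655] [ 0.0007 -0.0067]
150 310 320 [-0.047  -0.003   0.1658] [ 0.0007 -0.0067]
151 310 320 [-0.0477 -0.003   0.1661] [ 0.0007 -0.0067]
152 311 320 [-0.0486 -0.0034  0.1655] [-0.0001 -0.0067]
240 [[-0.044, 0.058, 0.142], [-0.045, 0.056, 0.152], [-0.048, 0.056, 0.153], [-0.039, 0.041, 0.211], [-0.04, 0.04, 0.216], [-0.042, 0.039, 0.218], [-0.043, 0.038, 0.223], [-0.045, 0.038, 0.224], [-0.046, 0.037, 0.228], [-0.047, 0.036, 0.232], [-0.049, 0.036, 0.235], [-0.051, 0.036, 0.234], [-
[... 2641 characters left out ...]
.139]), (140, [-0.043, 0.09, 0.144]), (142, [-0.044, 0.088, 0.149]), (144, [-0.045, 0.087, 0.151]), (146, [-0.046, 0.087, 0.153]), (148, [-0.048, 0.087, 0.153]), (150, [-0.08, 0.147, 0.001]), (152, [-0.083, 0.148, -0.001]), (154, [-0.086, 0.148, -0.0])]
440 [(128, [-0.037, -0.113, 0.118]), (130, [-0.039, -0.114, 0.116]), (132, [-0.04, -0.113, 0.118]), (134, [-0.041, -0.11, 0.126]), (136, [-0.042, -0.108, 0.132]), (138, [-0.042, -0.106, 0.138]), (140, [-0.044, -0.105, 0.141]), (142, [-0.044, -0.103, 0.145]), (144, [-0.045, -0.101, 0.151]), (146, [-0.046, -0.101, 0.152]), (148, [-0.048, -0.101, 0.152]), (150, [-0.05, -0.102, 0.15]), (152, [-0.083, -0.164, 0.0]), (154, [-0.085, -0.164, 0.001])]
```

>>> play_rows(steps=[{"ax": 0, "ay": 0, "az": 0, "dx": 3, "dy": -1.8, "dz": 0, "claw": 0}, {"ax": 0, "ay": 0, "az": 0, "dx": 1, "dy": 0, "dz": 10, "claw": 0}, {"ax": 0, "ay": 0, "az": 0, "dx": 1, "dy": 0, "dz": 10, "claw": 0}, {"ax": 0, "ay": 0, "az": 0, "dx": 1, "dy": 0, "dz": 10, "claw": 0}, {"ax": 0, "ay": 0, "az": 0, "dx": 1, "dy": 0, "dz": 10, "claw": 0}, {"ax": 0, "ay": 0, "az": 0, "dx": 1, "dy": 0, "dz": 8, "claw": 0}, {"ax": 0, "ay": 0, "az": 0, "dx": 0, "dy": 0, "dz": 0, "claw": 0}])

```text
time_s: 7.65
tcp_pos: [0.6441, 0.1695, 0.1941]
ee_rot: [[0.995, 0.024, -0.094], [0.023, -1.0, -0.006], [-0.094, 0.003, -0.996]]
wrist_force: [0.5, -0.8, -4.5]
gripper_width: 0.116
gripper_force: 30.0
```

>>> play_rows(steps=[{"ax": 0, "ay": 0, "az": 0, "dx": 0.4, "dy": 0, "dz": 4, "claw": 0}, {"ax": 0, "ay": 0, "az": 0, "dx": 0.4, "dy": 0, "dz": 4, "claw": 0}, {"ax": 0, "ay": 0, "az": 0, "dx": 0.4, "dy": 0, "dz": 4, "claw": 0}, {"ax": 0, "ay": 0, "az": 0, "dx": 0.2, "dy": 0, "dz": 2, "claw": 0}, {"ax": 0, "ay": 0, "az": 0, "dx": 0, "dy": 0, "dz": 0, "claw": 0}])

```text
time_s: 8.15
tcp_pos: [0.6449, 0.1697, 0.1819]
ee_rot: [[0.996, 0.024, -0.091], [0.024, -1.0, -0.005], [-0.091, 0.002, -0.996]]
wrist_force: [-0.1, -0.5, -3.6]
gripper_width: 0.115
gripper_force: 30.0
```

```bash
cat > m.py <<'E'
from h import *
s=sense(); R=np.array(s['ee_rot']); p=np.array(s['tcp_pos'])
Rp=Ro.from_euler('z',1.3,degrees=True).as_matrix(); O=np.array([.726,.175,0])
Rc=R@toolR(0,20).T; co=p-.005*R[:,2]+Rc@np.array([.038,0,-.002])
print('t',s['time_s'],'F',s['wrist_force'].round(1) if hasattr(s['wrist_force'],'round') else s['wrist_force'],'M',s['moment'],'w',s['gripper_width'])
print('corner panel(model)',((co-O)@Rp).round(4),'tilt/yaw',(Rp.T@Rc)[:,2].round(3),(Rp.T@Rc)[:,0].round(3))
E
python3 m.py
```

```text
t 8.15 F [-0.1 -0.5 -3.6] M [-0.01283346 -0.3423094   0.03019707] w 0.11489576466770599
corner panel(model) [-0.0472 -0.0035  0.1689] tilt/yaw [0.426 0.003 0.905] [ 0.905  0.    -0.426]
```

>>> play_rows(steps=[{"ax": 0, "ay": 0, "az": 0, "dx": 0.2, "dy": 0, "dz": 2, "claw": 0}, {"ax": 0, "ay": 0, "az": 0, "dx": 0.2, "dy": 0, "dz": 2, "claw": 0}, {"ax": 0, "ay": 0, "az": 0, "dx": 0, "dy": 0, "dz": 0, "claw": 0}])

```text
time_s: 8.45
tcp_pos: [0.6449, 0.1697, 0.1779]
ee_rot: [[0.996, 0.024, -0.091], [0.024, -1.0, -0.004], [-0.091, 0.002, -0.996]]
wrist_force: [-0.7, -0.3, -3.3]
gripper_width: 0.113
gripper_force: 30.0
```

>>> play_rows(steps=[{"ax": 0, "ay": 0, "az": 0, "dx": 0.2, "dy": 0, "dz": 2, "claw": 0}, {"ax": 0, "ay": 0, "az": 0, "dx": 0.2, "dy": 0, "dz": 2, "claw": 0}, {"ax": 0, "ay": 0, "az": 0, "dx": 0, "dy": 0, "dz": 0, "claw": 0}])

```text
time_s: 8.75
tcp_pos: [0.6449, 0.1696, 0.1737]
ee_rot: [[0.996, 0.024, -0.091], [0.024, -1.0, -0.005], [-0.091, 0.002, -0.996]]
wrist_force: [-0.3, 0.1, -3.8]
gripper_width: 0.116
gripper_force: 30.0
```

```bash
python3 m.py
```

```text
t 8.75 F [-0.3  0.1 -3.8] M [ 0.00079923 -0.30540978 -0.00242056] w 0.11569481864060606
corner panel(model) [-0.0472 -0.0035  0.1607] tilt/yaw [0.426 0.003 0.905] [ 0.905  0.    -0.426]
```

>>> play_rows(steps=[{"ax": 0, "ay": 0, "az": 0, "dx": 0.1, "dy": 0, "dz": 1.5, "claw": 0}, {"ax": 0, "ay": 0, "az": 0, "dx": 0.1, "dy": 0, "dz": 1.5, "claw": 0}, {"ax": 0, "ay": 0, "az": 0, "dx": 0, "dy": 0, "dz": 0, "claw": 0}])

```text
time_s: 9.05
tcp_pos: [0.6447, 0.1696, 0.1712]
ee_rot: [[0.996, 0.024, -0.091], [0.024, -1.0, -0.005], [-0.091, 0.003, -0.996]]
wrist_force: [-1.2, -0.1, -2.4]
gripper_width: 0.114
gripper_force: 30.0
```

>>> play_rows(steps=[{"ax": 0, "ay": 0, "az": 0, "dx": 0, "dy": 0, "dz": 1.2, "claw": 0}, {"ax": 0, "ay": 0, "az": 0, "dx": 0, "dy": 0, "dz": 0, "claw": 0}])

```text
time_s: 9.25
tcp_pos: [0.6445, 0.1696, 0.1707]
ee_rot: [[0.996, 0.024, -0.091], [0.024, -1.0, -0.005], [-0.091, 0.003, -0.996]]
wrist_force: [-3.8, -0.3, 1.6]
gripper_width: 0.111
gripper_force: 30.0
```

```bash
python3 m.py
```

```text
t 9.25 F [-3.8 -0.3  1.6] M [-0.14315086  0.91317755 -0.07325611] w 0.1111411095233985
corner panel(model) [-0.0477 -0.0036  0.1577] tilt/yaw [0.426 0.003 0.905] [ 0.905  0.    -0.426]
```

Hooked: the corner is at 157.7 mm, below the 163 mm limit, with light contact. Now swing in about the cleat edge.

>>> play_rows(steps=[{"ax": 0, "ay": 2.5, "az": 0, "dx": -0.7, "dy": 0, "dz": 1.5, "claw": 0}, {"ax": 0, "ay": 2.5, "az": 0, "dx": -0.7, "dy": 0, "dz": 1.5, "claw": 0}, {"ax": 0, "ay": 2.5, "az": 0, "dx": -0.7, "dy": 0, "dz": 1.5, "claw": 0}, {"ax": 0, "ay": 0, "az": 0, "dx": 0, "dy": 0, "dz": 0, "claw": 0}])

```text
time_s: 9.65
tcp_pos: [0.6419, 0.1697, 0.166]
ee_rot: [[0.999, 0.025, 0.042], [0.025, -1.0, -0.001], [0.042, 0.002, -0.999]]
wrist_force: [-2.0, 1.1, -1.9]
gripper_width: 0.117
gripper_force: 30.0
```

```bash
python3 m.py
```

```text
t 9.65 F [-2.   1.1 -1.9] M [-0.05177755  0.59163937 -0.10983582] w 0.11732279812551304
corner panel(model) [-0.0487 -0.0033  0.1576] tilt/yaw [0.303 0.002 0.953] [ 0.953  0.001 -0.303]
```

>>> play_rows(steps=[{"ax": 0, "ay": 2.5, "az": 0, "dx": -0.7, "dy": 0, "dz": 1.6, "claw": 0}, {"ax": 0, "ay": 2.5, "az": 0, "dx": -0.7, "dy": 0, "dz": 1.6, "claw": 0}, {"ax": 0, "ay": 2.5, "az": 0, "dx": -0.7, "dy": 0, "dz": 1.6, "claw": 0}, {"ax": 0, "ay": 2.5, "az": 0, "dx": -0.7, "dy": 0, "dz": 1.6, "claw": 0}, {"ax": 0, "ay": 0, "az": 0, "dx": 0, "dy": 0, "dz": 0, "claw": 0}])

```text
time_s: 10.15
tcp_pos: [0.6398, 0.1696, 0.1591]
ee_rot: [[0.977, 0.024, 0.213], [0.024, -1.0, 0.003], [0.213, 0.002, -0.977]]
wrist_force: [-4.7, 0.8, 0.5]
gripper_width: 0.113
gripper_force: 30.0
```

```bash
python3 m.py
```

```text
t 10.15 F [-4.7  0.8  0.5] M [ 0.29809353  1.61531085 -0.07551642] w 0.11297942695362877
corner panel(model) [-0.05   -0.0034  0.1569] tilt/yaw [0.134 0.003 0.991] [ 0.991  0.001 -0.134]
```

>>> play_rows(steps=[{"ax": 0, "ay": 2.5, "az": 0, "dx": -1.1, "dy": 0, "dz": 1.5, "claw": 0}, {"ax": 0, "ay": 2.5, "az": 0, "dx": -0.9, "dy": 0, "dz": 1.5, "claw": 0}, {"ax": 0, "ay": 0, "az": 0, "dx": 0, "dy": 0, "dz": 0, "claw": 0}])

```text
time_s: 10.45
tcp_pos: [0.6392, 0.1696, 0.1557]
ee_rot: [[0.954, 0.025, 0.298], [0.024, -1.0, 0.005], [0.298, 0.002, -0.955]]
wrist_force: [-4.5, 1.4, 0.5]
gripper_width: 0.11
gripper_force: 30.0
```

```bash
python3 m.py
```

```text
t 10.45 F [-4.5  1.4  0.5] M [0.634762   1.67895555 0.07418059] w 0.11013368565143997
corner panel(model) [-0.0506 -0.0033  0.1567] tilt/yaw [0.047 0.002 0.999] [ 0.999  0.002 -0.047]
```

>>> play_rows(steps=[{"ax": 0, "ay": 2, "az": 0, "dx": -0.8, "dy": 0, "dz": 1.1, "claw": 0}, {"ax": 0, "ay": 0, "az": 0, "dx": 0, "dy": 0, "dz": 0, "claw": 0}, {"ax": 0, "ay": 0, "az": 0, "dx": 0, "dy": 0, "dz": 0, "claw": 0}])

```text
time_s: 10.75
tcp_pos: [0.639, 0.1696, 0.1544]
ee_rot: [[0.944, 0.023, 0.329], [0.023, -1.0, 0.005], [0.329, 0.002, -0.944]]
wrist_force: [-6.5, 2.6, 1.4]
gripper_width: 0.11
gripper_force: 30.0
```

```bash
python3 m.py
python3 - <<'E'
from h import *
c=snap('side'); cv2.imwrite('pics/s3.png',cv2.resize(c['frame'][110:260,270:430],(640,600),interpolation=cv2.INTER_CUBIC))
E
```

```text
t 10.75 F [-6.5  2.6  1.4] M [0.69802484 2.28844195 0.16673709] w 0.10952011323078044
corner panel(model) [-0.0507 -0.0034  0.1566] tilt/yaw [0.014 0.002 1.   ] [ 1.     0.001 -0.014]
```

View pics/s3.png

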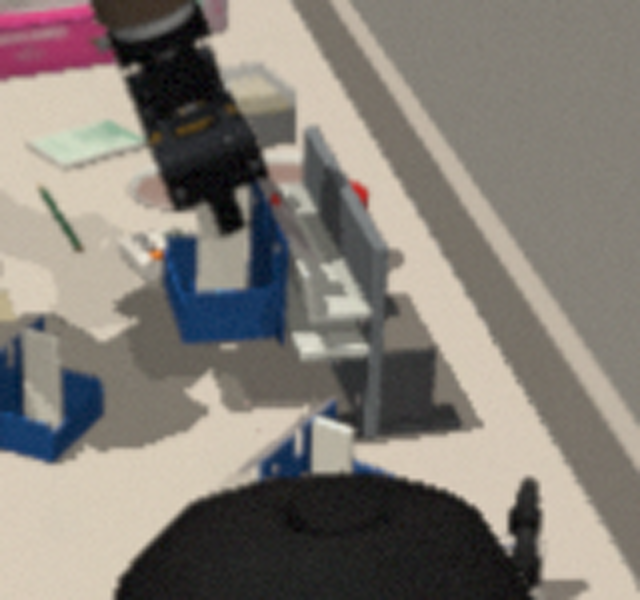

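Side crop: the caddy (225,265) is upright against the bar, and the key (275,198) stands through the slot. Release and retreat.

>>> play_rows(steps=[{"ax": 0, "ay": 0, "az": 0, "dx": 0, "dy": 0, "dz": 0, "claw": 40}, {"ax": 0, "ay": 0, "az": 0, "dx": 0, "dy": 0, "dz": 0, "claw": 40}, {"ax": 0, "ay": 0, "az": 0, "dx": 0, "dy": 0, "dz": 0, "claw": 40}, {"ax": 0, "ay": 0, "az": 0, "dx": 0, "dy": 0, "dz": 0, "claw": 40}, {"ax": 0, "ay": 0, "az": 0, "dx": 0, "dy": 0, "dz": -5, "claw": 40}, {"ax": 0, "ay": 0, "az": 0, "dx": 0, "dy": 0, "dz": -15, "claw": 40}, {"ax": 0, "ay": 0, "az": 0, "dx": 0, "dy": 0, "dz": -25, "claw": 40}, {"ax": 0, "ay": 0, "az": 0, "dx": 0, "dy": 0, "dz": -30, "claw": 40}, {"ax": 0, "ay": 0, "az": 0, "dx": 0, "dy": 0, "dz": -30, "claw": 40}, {"ax": 0, "ay": 0, "az": 0, "dx": 0, "dy": 0, "dz": -20, "claw": 40}, {"ax": 0, "ay": 0, "az": 0, "dx": 0, "dy": 0, "dz": 0, "claw": 40}, {"ax": 0, "ay": 0, "az": 0, "dx": 0, "dy": 0, "dz": 0, "claw": 40}])

```text
time_s: 12.0
tcp_pos: [0.5972, 0.1688, 0.2724]
ee_rot: [[0.943, 0.024, 0.331], [0.023, -1.0, 0.007], [0.331, 0.001, -0.944]]
wrist_force: [-0.1, 0.1, -1.1]
gripper_width: 0.462
gripper_force: 0.0
```

Run:
```python
from h import *
c=snap('side'); w=snap('wrist'); a=cv2.resize(c['frame'][110:260,270:430],(400,375),interpolation=cv2.INTER_CUBIC); b=cv2.resize(w['frame'],(400,250))
cv2.imwrite('pics/s4.png',np.hstack([a,cv2.copyMakeBorder(b,0,125,0,0,0)]))
Rp=Ro.from_euler('z',1.3,degrees=True).as_matrix(); O=np.array([.726,.175,0]); q=((cloud(w)-O)@Rp).reshape(-1,3)
for y0,y1 in((-.06,-.03),(.025,.055)):
    t=q[(q[:,1]>y0)&(q[:,1]<y1)&(q[:,0]>-.07)&(q[:,0]<-.02)&(q[:,2]>.128)&(q[:,2]<.175)]
    print(len(t),'top z',np.percentile(t[:,2],[50,90,98]).round(4)); 
    e=t[t[:,2]>.155]; print('high x',np.percentile(e[:,0],[5,50,95]).round(4)) if len(e) else 0
t=q[(abs(q[:,1])<.03)&(q[:,0]>-.13)&(q[:,0]<-.06)&(q[:,2]>.165)&(q[:,2]<.19)]
print('fin top',len(t),t[:,2].mean(),np.polyfit(t[:,0],t[:,2],1),cv2.minAreaRect((t[:,:2]*1000).astype(np.float32)))
```

```text
876 top z [0.1525 0.1605 0.1615]
high x [-0.054  -0.0504 -0.0443]
906 top z [0.1521 0.1607 0.1619]
high x [-0.0539 -0.0498 -0.0435]
fin top 497 0.17778221918510417 [0.00379234 0.17811756] ((-88.1573257446289, -2.0816073417663574), (38.86900329589844, 8.655536651611328), 0.13334667682647705)
```

View pics/s4.png

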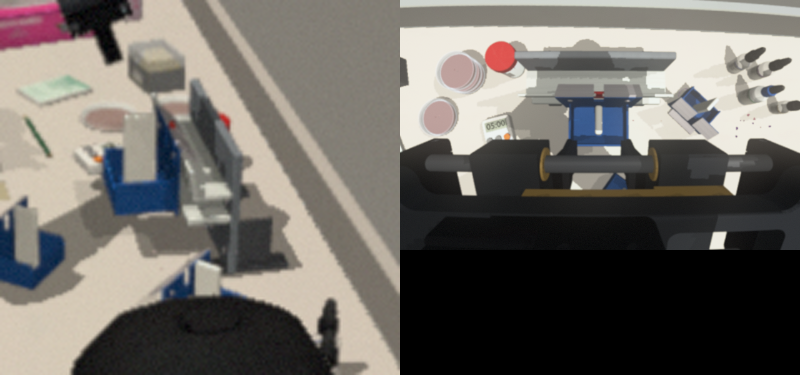

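The pictures show the caddy hanging level: side crop (140,165), wrist view (598,120). The fin top is at 177.8 mm against 178 expected, with 0.2° tilt and 0.1° yaw, and the gripper is clear. Handing in.

```bash
python3 -c "
from station import *
print(finish_job())"
```

```text
the job is handed in; nothing more can be done
None
```

The blue caddy hangs on the cleat, slot over the red key and against the lower bar. The last check measured about 0.2° tilt and 0.1° yaw, with the gripper clear and no bystander touched. The job is handed in at about 12 s of the 48 s; the judge's result was not shown.

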